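# Hold the filter frame in the photometer's beam

## Robot

A 7-joint arm with a two-finger parallel gripper is mounted at the origin on the work surface. World frame = base frame: x ahead of the robot, y to its left, z up, the work surface at z = 0. Lengths are in mm, angles in rad, forces in N, time in s.
With the tool pointing down it reaches from about 400 to 875 mm from the base axis. Payload 4.4 kg.
Tool frame: the origin (TCP) lies on the centre line of the jaws, within the pads' length; the fingertips stand 25 mm ahead of it and the grasp point (between the pads) lies 6 mm ahead of it (ctrl.finger_overhang is the distance from the TCP to the fingertips, in mm); z points along the fingers, y is the line along which they close (so a half turn about z gives the same grasp; the last joint's range is limited). The gripper opens to 85 mm and grips with 20 to 120 N. Pads are 22 mm wide; open, the fingers measure 114 mm over their backs; the gripper's body (76 mm by 85 mm) begins 54 mm behind the grasp point. The pads swing forward as they close: fully open they stand 13 mm farther back than shut.
Start: joints at [-1.369, 0.628, 0.038, 1.517, -0.027, 0.996, -0.02], TCP at [171.973, 626.852, 256.313] pointing down, gripper open.
Joint ranges: [-3.06, 3.06], [-0.37, 2.12], [-1.25, 1.32], [0.18, 2.47], [-1.1, 4.24], [0.23, 1.98], [-2.94, 2.94]. Speed limits (rad/s): [2.57, 2.57, 3.14, 3.14, 3.14, 3.14, 3.14].

## Interface

Orientations are given as [roll, pitch, yaw] about the fixed x, y, z axes, in that order (R = Rz(yaw) Ry(pitch) Rx(roll)).
In Python, from cell import ctrl gives the robot as it stands. The module is installed in compiled form; this text tells all that it offers.
- The arm moves only by the tool play_rows, never from a script. Its argument "targets" is a list of rows, each a list of 5 numbers: the closure, from 0 (fully open) to 1 (shut), then the shift along the tool's x, y, z in cm, then the turn about the tool's z in degrees. In form: [[gripper, dx, dy, dz, spin], ...]. A call has 1 to 10 rows; each row is the pose to reach, as a shift and turn from the pose commanded when the call began, along the tool's axes at that moment; what a row does not reach only later rows make up. A row lasts 1/10 s, in which the tool goes at most 50 mm and 8.59 degrees, less where a joint would pass 70% of its speed; a pose out of reach is approached as far as the arm can. A call with a gripper value outside its range is refused whole. The fingers move at their own pace and stop on an object; the grip force is fixed at half the most. Time passes only in rows, so rows that repeat a pose let the fingers close. It gives the time, the measured TCP pose, the force, the opening and the grip force at its end, in the units of the state.
- ctrl.read_state(): the state, without advancing time (a new reading comes with each control period).
- ctrl.get_image(name): name is "scene" or "top"; returns (picture, depth): 420x560x3 uint8, red, green, blue; 420x560 float32, mm along the optical axis (not along the pixel's ray), 0 where there is no reading.
- ctrl.calibration(name): a dict with "vfov" (degrees; the focal length in pixels is half the picture's height over the tangent of half this angle, whatever the lens; pixels are square), "cx", "cy" (the principal point, pixels), "k1" (the pictures are not rectified: a ray, as slopes to the right and down, at radius r is drawn at 1 + k1 r^2 times it, then the intrinsics apply), "extrinsics" (4x4, takes a point from camera to world coordinates). Camera axes: x right, y down, z forward; pixel columns grow to the right and rows downward; lengths in mm; the calibration is good to about 2 mm. A picture is of the moment at which its call begins. calibration takes no time and is no camera call.
- ctrl.finish_job(): hands the job in; it is judged then, once.
Trained networks look in the newest picture that a camera, given by its name, has taken for a name from the list of things; names that differ only in an ending like _2 or _b are one class to them, and where a whole thing is asked for, a point or a joint stands for the part that bears it (a point fixed in the world has none). Each returns a list of dicts, best first, with "confidence" (0 to 1); they miss things now and then, are a little off and sometimes report something else, mostly with a low value. They report only what shows in the picture. A call takes as long as a camera call. They do not tell look-alikes from the thing itself.
- ctrl.search_frame(camera, name): "bbox" ([left, top, right, bottom] in pixels, round what is visible of it).
- ctrl.trace(camera, name): "pixels" (420x560 bool, what is visible of it) and "bbox" ([left, top, right, bottom] in pixels, round what is visible of it).
The state is a dict: "clock": time; "qpos": joint angles; "qd": joint speeds; "tau": joint torques, N m; "eef_pos": TCP position; "tool_rot": TCP orientation; "force": force on the tool from outside, world axes, zero at the start; "torque": the same for the moment, N m; "width": finger opening in mm; "gripper_force": force on a finger pad.
Only numpy, scipy, OpenCV 4.12 (cv2) and the standard library are available. Lean on these libraries where they do the work, as an engineer would, in place of code of your own. Each camera call takes 0.05 s, during which the arm holds its last target. There are 200 camera calls.

## Task

On the photometer, turn the hex coupling nut by hand to its open stop so that the shutter leaf swings off the slot. Then take the windowed frame (the plate with the rectangular block grip) out of the rack, lower it upright through the slot until its window is centred on the light beam inside, and finish while still holding it there in the gripper, not letting it rest on its shoulders. Leave the other two plates in the rack and do not disturb the small bowl and the vial on the bench.

Things in the scene. Friction and masses are not known exactly. Their poses are not given: they have to be found in the camera images.
- slot_mouth (a point): Centre of the slot in the photometer's flat top, 105 mm above the table; axes of the housing: z up, y along the slot. The throat is 42 mm long (y) by 8 mm wide (x) for a plate of 40 by 6 mm: 2 mm clearance in all. A 45 degree lead-in, 4 mm deep, is 50 by 16 mm at the top face. The throat ends 12 mm down; the well below is 50 by 16 mm, its floor 95 mm below the mouth.
- beam (a point): The light beam in the middle of the well, 42 mm straight below slot_mouth; the beam is 8 mm thick and runs along the housing's x axis. Same axes as slot_mouth.
- shutter_nut (a joint): Angle of the captive brass hex nut and of the steel shutter leaf fixed to it, rad: 0 = leaf over the slot, growing anticlockwise seen from above to the open stop at 1.4 (leaf towards the housing's +x). It starts between 0 and 0.2, turns on a vertical axis with a friction of about 0.06 N m and stays where it is left.
- nut_grip (a point): On the nut's axis, 22 mm above the housing's top, 76 mm from slot_mouth towards the housing's +y. The hexagon is 28 mm across flats, 5 to 35 mm above the top. Turns with the nut: one pair of flats faces its x and -x, the others 60 degrees either way; the leaf (30 mm wide, reaching 104 mm from the axis, its upper face 4 mm above the top) points along its -y.
- frame: Aluminium windowed frame, upright: plate 40 mm (y) by 6 mm (x) by 80 mm high with a 20 mm square window; shoulder bar 60 (y) by 10 (x) mm from 80 to 88 mm up; rectangular block grip 16 (x) by 24 (y) mm from 88 to 128 mm. Origin: centre of its lower edge, z up the plate. 0.08 to 0.17 kg. Hangs by its shoulders in one of the rack's three places. Fits the slot either way round.
- frame_grip (a point): Centre of the frame's block grip, 108 mm above the frame's lower edge (128 mm above the table in the rack). Axes as the frame's.
- frame_window (a point): Centre of the frame's window, 25 mm above its lower edge, 55 mm below the shoulders' underside. With the window on the beam the shoulders are 13 mm above the housing's top.
- frame_tip (a point): Centre of the frame's lower edge.
- photometer: Fixed white housing 200 mm (x) by 240 mm (y), 105 mm high; origin under its middle, on the table; z up. The slot lies 26 mm from the middle towards -y, the nut 50 mm from it towards +y. A lamp barrel stands out 25 mm on the -x face and a detector barrel 30 mm on the +x face, at beam height.
- rack: Fixed blue rack 90 mm (x) by 220 mm (y), its top 100 mm above the table; origin under its middle. Three openings of 46 (y) by 10 (x) mm, 70 mm apart along y; the plates hang there, lower edges 20 mm above the table, their axes as the rack's.
- blank_stem: Plate without window in the rack, same plate and shoulders, its grip a round stem with a 24 mm ball (top 132 mm above its lower edge). To be left alone.
- blank_disc: Plate without window in the rack, same plate and shoulders, its grip a flat disc 36 mm across (top 100 mm above its lower edge). To be left alone.
- dish: Loose small white bowl, 44 mm across, 14 mm high, between rack and photometer.
- vial: Loose small vial, 24 mm across, 45 mm high, between rack and photometer.
Mind the look-alikes: they are no part of the job. What is shaped like the frame but pink or purple is not meant.

How it is judged:
By the outcome, as a careful person would: the job done as asked, in the order asked, and still so for the second after the job is handed in, while the arm keeps its last pose, push and grip.
It also fails if it takes over 61 s, if anything falls off the work surface, if the arm or the gripper's body presses on something with over 40 N, if the wrist force passes 120 N, or if a joint passes its speed limit or range.

## Working session

There is one attempt and no reset: what is moved stays moved. The work goes in short steps, Python scripts to look and compute and a tool call to move; the robot and the scene stay as the last step left them, time stands still between calls to the robot, and variables do not carry over. Pictures are saved under pics/ and viewed, at most 10 in all, crops included, and the job is handed in when it is done.

Besides the shell and the picture viewer there is one more tool, called after ">>>" by a JSON object that holds its "op" and its "data", one argument or row to a line. play_rows: Moves the arm, as the interface text tells. Its arguments: {"type":"object","properties":{"targets":{"type":"array"}},"required":["targets"]}

```bash
mkdir -p pics
cat > h.py <<'E'
import numpy as np, cv2
from cell import ctrl
def K(cam):
    c=ctrl.calibration(cam); f=210/np.tan(np.radians(c['vfov'])/2); return c,f
def unproj(cam,u,v,d):
    c,f=K(cam); u,v,d=map(lambda a:np.asarray(a,float),(u,v,d))
    x=(u-c['cx'])/f; y=(v-c['cy'])/f; X,Y=x.copy(),y.copy()
    for _ in range(20):
        s=1+c['k1']*(X*X+Y*Y); X,Y=x/s,y/s
    P=np.stack([X*d,Y*d,d,np.ones_like(d)],-1); return (P@np.array(c['extrinsics']).T)[...,:3]
def cloud(cam,depth):
    v,u=np.mgrid[0:420,0:560]; return unproj(cam,u,v,depth)
def proj(cam,p):
    c,f=K(cam); q=np.linalg.inv(np.array(c['extrinsics']))@np.append(p,1); x,y=q[:2]/q[2]; s=1+c['k1']*(x*x+y*y)
    return x*s*f+c['cx'],y*s*f+c['cy']
E
python3 - <<'E'
from h import *
for cam in('scene','top'):
    im,d=ctrl.get_image(cam); np.savez('%s0.npz'%cam,im=im,d=d)
    cv2.imwrite('pics/%s0.png'%cam,im[...,::-1])
    print(cam,np.round(np.array(ctrl.calibration(cam)['extrinsics']),2).tolist(),K(cam)[1])
    for n in('frame','shutter_nut','photometer','rack','blank_stem','blank_disc','dish','vial'):
        print(n,[(np.round(r['bbox']).tolist(),round(r['confidence'],2)) for r in ctrl.search_frame(cam,n)[:4]])
s=ctrl.read_state();print(s)
E
```

```text
scene [[-0.05, 0.81, -0.59, 1050.1], [1.0, 0.03, -0.04, 51.69], [-0.02, -0.59, -0.81, 794.27], [0.0, 0.0, 0.0, 1.0]] 440.97716407701733
frame [([352.0, 160.0, 370.0, 196.0], 0.81), ([391.0, 158.0, 421.0, 202.0], 0.73), ([392.0, 261.0, 419.0, 302.0], 0.71), ([375.0, 201.0, 408.0, 242.0], 0.59)]
shutter_nut [([116.0, 191.0, 179.0, 221.0], 0.75)]
photometer [([70.0, 167.0, 222.0, 281.0], 0.93)]
rack [([327.0, 200.0, 450.0, 269.0], 0.69)]
blank_stem [([337.0, 195.0, 370.0, 239.0], 0.89), ([70.0, 165.0, 219.0, 282.0], 0.34)]
blank_disc [([404.0, 207.0, 441.0, 245.0], 0.86), ([116.0, 194.0, 181.0, 218.0], 0.33)]
dish [([257.0, 204.0, 278.0, 218.0], 0.74)]
vial [([68.0, 168.0, 222.0, 282.0], 0.68), ([252.0, 265.0, 266.0, 284.0], 0.66)]
top [[-0.02, -1.0, 0.07, 479.87], [-1.0, 0.02, 0.01, -2.68], [-0.01, -0.07, -1.0, 965.33], [0.0, 0.0, 0.0, 1.0]] 457.76787951540524
frame [([120.0, 254.0, 152.0, 285.0], 0.92), ([143.0, 140.0, 165.0, 165.0], 0.76), ([141.0, 199.0, 172.0, 212.0], 0.64), ([174.0, 251.0, 193.0, 280.0], 0.59)]
shutter_nut [([371.0, 185.0, 434.0, 209.0], 0.92), ([335.0, 137.0, 469
[... 285 characters left out ...]
.0], 0.56)]
vial []
{'clock': 0.9, 'qpos': array([-1.36878205,  0.62838271,  0.03848016,  1.51738121, -0.02698061,
        0.99627391, -0.01998717]), 'qd': array([-0.0016201 , -0.00026884, -0.00131242,  0.00097668, -0.00154826,
       -0.00010062, -0.00065464]), 'tau': array([ 1.03573093e-03, -5.63262033e+01,  1.22578874e+00, -1.93792534e+01,
        1.07480210e-02,  1.19022217e-03, -1.87723970e-05]), 'eef_pos': array([171.98268667, 626.8692285 , 256.33030151]), 'tool_rot': array([ 3.14152080e+00, -3.42063842e-05,  2.87379321e+00]), 'force': array([ 0.03946284, -0.93673026,  0.57666383]), 'torque': array([0.04156139, 0.00516455, 0.04194994]), 'gripper_force': 0.0, 'width': 85.70269738756123}
```

Run:
```python
import cv2
a=cv2.imread('pics/scene0.png')[140:320,50:470];b=cv2.imread('pics/top0.png')[120:300,90:510]
cv2.imwrite('pics/c0.png',cv2.resize(cv2.vconcat([a,b]),(700,600),interpolation=cv2.INTER_CUBIC))
```

```text
(no output)
```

View pics/c0.png

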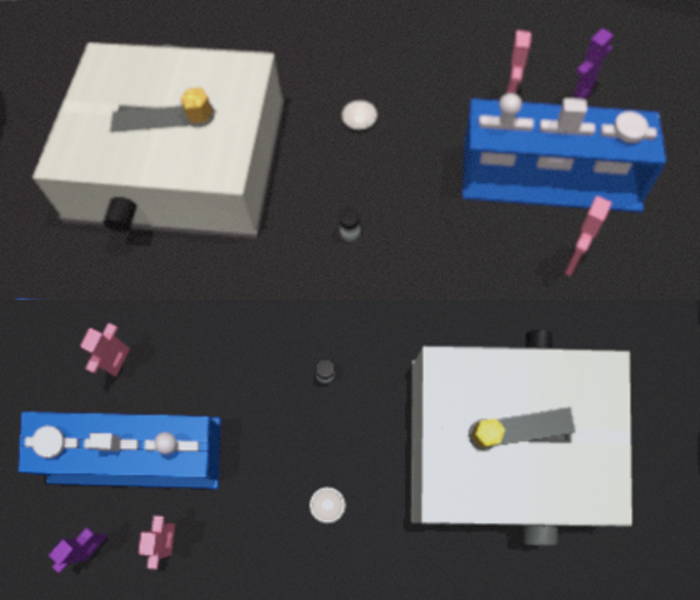

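In the top view (crop px), the middle white plate with the rectangular block, full-picture (150,205) top and (391,207) scene, is the frame. The pink ones at (152,152) and (184,265) and the purple one at (136,270) are look-alikes. The ball and disc plates in the rack are the blanks. The crop shows the block grip clearly. The leaf covers the slot and points right (world -y).

```bash
cat > meas.py <<'E'
from h import *
def rect(P):
    r=cv2.minAreaRect(P[:,:2].astype(np.float32)); return np.round(r[0],1),np.round(r[1],1),round(r[2],2)
def zsel(C,lo,hi,box):
    x0,x1,y0,y1=box; m=(C[...,2]>lo)&(C[...,2]<hi)&(C[...,0]>x0)&(C[...,0]<x1)&(C[...,1]>y0)&(C[...,1]<y1); return m
E
python3 - <<'E'
from meas import *
for cam in('top','scene'):
    z=np.load(cam+'0.npz'); d=z['d']; C=cloud(cam,d); im=z['im'].astype(int)
    ok=d>0
    m=ok&zsel(C,98,113,(300,800,-500,-50)); P=C[m]
    print(cam,'housing',rect(P),np.median(P[:,2]),len(P))
    m=ok&zsel(C,128,150,(300,800,-500,-50)); P=C[m]; print('nut',rect(P),P.mean(0),len(P))
    yel=(im[...,0]-im[...,2]>80)&(C[...,1]<-50)&ok; P=C[yel]; print('yellow z',np.percentile(P[:,2],[5,50,90,98]),P[P[:,2]>np.percentile(P[:,2],90)-5].mean(0))
    m=ok&zsel(C,90,106,(300,800,100,500))&(im[...,2]-im[...,0]>60); P=C[m]; print('rack',rect(P),np.median(P[:,2]),len(P))
    for k,(lo,hi) in {'top':(138,160),'bar':(102,112)}.items():
        m=ok&zsel(C,lo,hi,(300,800,100,500))&(abs(im[...,2]-im[...,0])<40); n,l,st,ce=cv2.connectedComponentsWithStats(m.astype(np.uint8))
        for i in range(1,n):
            if st[i,4]>15: P=C[l==i]; print(k,rect(P),P.mean(0).round(1),ce[i].round(),len(P))
    for n in ('dish','vial'):
        for r in ctrl.search_frame(cam,n)[:2]:
            b=r['bbox']; u,v=int((b[0]+b[2])/2),int((b[1]+b[3])/2); print(n,C[v,u].round(),r['confidence'])
    # leaf
    m=ok&(abs(im.sum(2)/3-75)<45)&zsel(C,100,116,(300,800,-500,-50)); n,l,st,ce=cv2.connectedComponentsWithStats(m.astype(np.uint8))
    i=1+np.argmax(st[1:,4]); print('leaf',rect(C[l==i]),st[i])
E
```

```text
top housing (array([ 564.3, -229.8]), array([531.9, 287.1]), 63.23) 104.23575987344742 12874
nut (array([ 559.5, -182.5]), array([28.3, 31. ]), 0.26) [ 559.5105985  -182.18998141  138.49359389] 229
yellow z [ 38.71575187 131.35104679 139.87243537 141.39200566] [ 822.89027097 -450.98074112  138.66031705]
rack (array([613.7, 339.4]), array([449.6, 159.6]), 60.65) 99.42052181109352 3196
top (array([559. , 242.4]), array([24.9, 14.8]), 88.52) [558.9 241.7 147. ] [150. 204.] 128
top (array([554.8, 172.3]), array([20.5, 19.8]), 89.21) [554.8 171.3 147.5] [189. 205.] 119
bar (array([798.5, 284.6]), array([24.6,  2.8]), 89.85) [798.8 285.4 106.4] [135.  85.] 23
bar (array([671.4, 253.6]), array([ 2.1, 18.6]), 57.95) [671.6 253.7 106.8] [150. 148.] 16
bar (array([562.7, 337.1]), array([11.4,  7.8]), 4.97) [563.  337.1 106.9] [108. 205.] 22
bar (array([561.3, 290.1]), array([10.6, 17.8]), 13.3) [561.3 288.8 107.7] [132. 205.] 42
bar (array([558.3, 221.9]), array([19.3,  8. ]), 89.63) [558.2 221.7 107.1] [167. 206.] 55
bar (array([556.8, 196.3]), array([12.6,  9.7]), 87.85) [556.4 196.5 107.3] 
[... 888 characters left out ...]
1.6, 241.8]), array([25. , 17.6]), 89.15) [562.7 241.5 145.6] [394. 204.] 131
bar (array([447.3, 291.9]), array([12.5, 20.9]), 2.63) [447.5 289.5 107.3] [407. 171.] 29
bar (array([558.5, 172. ]), array([59.1, 14.3]), 87.54) [559.2 171.  106.4] [353. 214.] 155
bar (array([561. , 241.8]), array([60.2, 15. ]), 86.39) [562.1 241.5 106.9] [390. 216.] 129
bar (array([564.1, 292.1]), array([22.6, 14.1]), 67.91) [564.5 289.1 107.3] [415. 218.] 54
bar (array([565.4, 335.1]), array([11.4,  9.1]), 85.38) [566.4 335.9 106.4] [440. 220.] 31
dish [482.  -0.   2.] 0.74
vial [ 600. -226.  104.] 0.68
vial [663.  -4.  46.] 0.66
leaf (array([ 570.2, -225.5]), array([117.5,  37.3]), 89.04) [117 204  61  14 564]
```

```bash
python3 - <<'E'
from meas import *
for cam in('top','scene'):
    z=np.load(cam+'0.npz'); d=z['d']; C=cloud(cam,d); im=z['im'].astype(int); ok=d>0
    def big(m):
        n,l,st,ce=cv2.connectedComponentsWithStats(cv2.morphologyEx(m.astype(np.uint8),cv2.MORPH_OPEN,np.ones((3,3)))); i=1+np.argmax(st[1:,4]); return l==i
    m=big(ok&zsel(C,98,113,(400,730,-420,-50))); P=C[m]; print(cam,'housing',rect(P),len(P))
    m=big(ok&zsel(C,92,112,(450,680,100,400))); P=C[m]; print('rack',rect(P),len(P))
    # depth step of leaf: points 106.5-112 dark
    g=im.sum(2)/3
    m=ok&zsel(C,99,116,(400,730,-420,-190))&(g<130); m=big(m); P=C[m][:,:2]; print('leaf',rect(P),len(P))
    c=P.mean(0); w,v=np.linalg.eigh(np.cov(P.T)); print('  axis',c,np.degrees(np.arctan2(*(v[:,1]*np.sign(-v[1,1])))))
E
python3 - <<'E'
import cv2,numpy as np
im=np.load('top0.npz')['im'][...,::-1]
a=cv2.resize(im[130:275,325:475],(600,580),interpolation=cv2.INTER_CUBIC);cv2.imwrite('pics/h.png',a)
E
```

```text
top housing (array([ 557.9, -233. ]), array([241.4, 200.9]), 87.59) 12731
rack (array([559.6, 242.9]), array([219.8,  70.9]), 87.3) 3510
leaf (array([ 566.9, -243. ]), array([29. , 81.6]), 8.9) 586
  axis [ 567.82692982 -244.32756683] 170.97883209835953
scene housing (array([ 559. , -233.5]), array([242.8, 202.9]), 87.69) 9886
rack (array([560.9, 242.2]), array([218.9,  71.9]), 87.31) 2881
leaf (array([ 564.3, -239.4]), array([40.1, 91.4]), 7.22) 534
  axis [ 569.28082028 -243.05784717] 176.6101449855105
```

View pics/h.png

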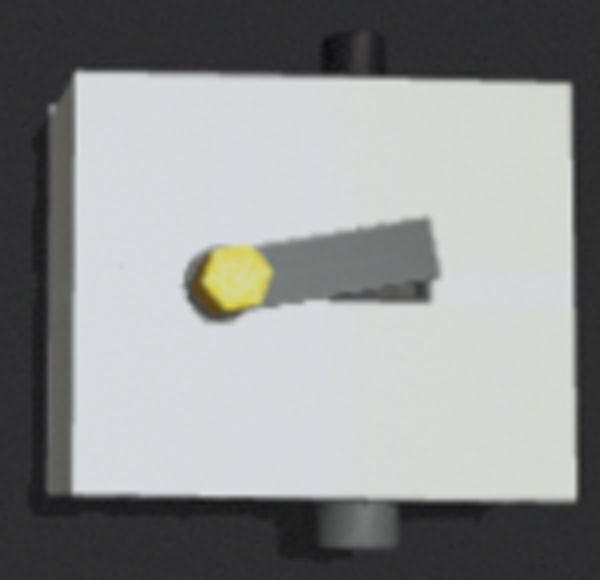

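```bash
cat >> h.py <<'E'
def go(x,y,z,ang,state=None):
    "world TCP target, tool-y angle deg (absolute, no wrap) -> dx dy dz cm, spin deg"
    s=ctrl.read_state(); yaw=s['tool_rot'][2]; R=np.array([[np.cos(yaw),np.sin(yaw)],[np.sin(yaw),-np.cos(yaw)]])
    p=s['eef_pos']; d=R.T@(np.array([x,y])-p[:2])
    cur=np.degrees(yaw)-90
    sp=(cur-ang); print('delta cm',(d/10).round(3),round((p[2]-z)/10,3),'spin',round((sp+90)%180-90,2),'cur y',round(cur,2),'q7',s['qpos'][6].round(2),'t',s['clock'],'F',s['force'].round(1),'T',s['torque'].round(2),'w',round(s['width'],1),s['tool_rot'].round(4), p.round(1))
E
python3 - <<'E'
from h import *
go(500,250,240,12)
go(560.6,-183.2,230,-51)
E
```

```text
delta cm [-41.606 -27.661] 1.633 spin 62.65 cur y 74.65 q7 -0.02 t 1.1 F [ 0.2 -0.6 -0.9] T [ 0.05 -0.02  0.01] w 85.5 [ 3.1415e+00 -1.0000e-04  2.8738e+00] [172.  626.9 256.3]
delta cm [-58.914 -67.833] 2.633 spin -54.35 cur y 74.65 q7 -0.02 t 1.1 F [ 0.2 -0.6 -0.9] T [ 0.05 -0.02  0.01] w 85.5 [ 3.1415e+00 -1.0000e-04  2.8738e+00] [172.  626.9 256.3]
```

>>> {"op": "play_rows", "data": {
  "targets": [
    [0, -41.6, -27.7, 1.6, 62.6],
    [0, -41.6, -27.7, 1.6, 62.6],
    [0, -41.6, -27.7, 1.6, 62.6],
    [0, -41.6, -27.7, 1.6, 62.6],
    [0, -41.6, -27.7, 1.6, 62.6],
    [0, -41.6, -27.7, 1.6, 62.6],
    [0, -41.6, -27.7, 1.6, 62.6],
    [0, -41.6, -27.7, 1.6, 62.6],
    [0, -41.6, -27.7, 1.6, 62.6],
    [0, -41.6, -27.7, 1.6, 62.6]
  ]
}}

```text
clock: 2.1
eef_pos: [500.9, 248.3, 240.5]
tool_rot: [3.141, -0.0, 1.782]
force: [0.6, 1.9, 0.2]
width: 85.7
gripper_force: 0.0
```

Run:
```python
from h import *
go(560.6,-183.2,200,-51)
```

```text
delta cm [-43.444  -3.198] 4.049 spin 63.08 cur y 12.08 q7 -0.08 t 2.1 F [0.6 1.9 0.2] T [-0.01 -0.09  0.02] w 85.7 [ 3.1410e+00 -4.0000e-04  1.7817e+00] [500.9 248.3 240.5]
```

>>> {"op": "play_rows", "data": {
  "targets": [
    [0, -43.4, -3.2, 4.0, 63.1],
    [0, -43.4, -3.2, 4.0, 63.1],
    [0, -43.4, -3.2, 4.0, 63.1],
    [0, -43.4, -3.2, 4.0, 63.1],
    [0, -43.4, -3.2, 4.0, 63.1],
    [0, -43.4, -3.2, 4.0, 63.1],
    [0, -43.4, -3.2, 4.0, 63.1],
    [0, -43.4, -3.2, 4.0, 63.1],
    [0, -43.4, -3.2, 4.0, 63.1],
    [0, -43.4, -3.2, 4.0, 63.1]
  ]
}}

```text
clock: 3.1
eef_pos: [558.5, -189.0, 200.6]
tool_rot: [3.137, 0.003, 0.671]
force: [-1.2, -0.0, 0.4]
width: 85.3
gripper_force: 0.0
```

Run:
```python
from h import *
go(560.6,-183,138,-51)
```

```text
delta cm [ 0.539 -0.344] 6.256 spin -0.54 cur y -51.54 q7 -0.18 t 3.1 F [-1.2 -0.   0.4] T [0.03 0.02 0.03] w 85.3 [3.1366e+00 2.8000e-03 6.7130e-01] [ 558.5 -189.   200.6]
```

>>> {"op": "play_rows", "data": {
  "targets": [
    [0, 0, 0, 2.0, 0],
    [0, 0, 0, 4.0, 0],
    [0, 0, 0, 6.0, 0],
    [0.3, 0, 0, 6.2, 0],
    [0.3, 0, 0, 6.2, 0],
    [0.3, 0, 0, 6.2, 0]
  ]
}}

```text
clock: 3.7
eef_pos: [559.8, -181.4, 139.3]
tool_rot: [3.14, -0.001, 0.68]
force: [-0.3, -0.4, 0.0]
width: 59.8
gripper_force: 0.0
```

Run:
```python
from h import *
go(560.6,-183,138,-51)
im,d=ctrl.get_image('top'); np.savez('top1.npz',im=im,d=d); b,_=ctrl.get_image('scene')
cv2.imwrite('pics/t1.png',cv2.resize(cv2.hconcat([im[100:300,300:500],b[110:310,60:260]])[...,::-1],(800,400),interpolation=cv2.INTER_CUBIC))
```

```text
delta cm [-0.039  0.17 ] 0.129 spin -0.02 cur y -51.02 q7 -0.13 t 3.7 F [-0.3 -0.4  0. ] T [ 0.05 -0.01  0.01] w 59.8 [ 3.1403e+00 -9.0000e-04  6.8030e-01] [ 559.8 -181.4  139.3]
```

View pics/t1.png

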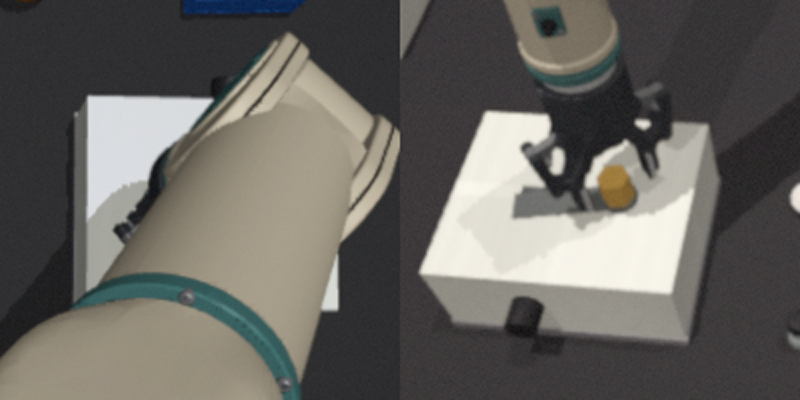

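The nut in the scene half, at (615,188), sits between the two fingers at (585,205) and (650,165). The grip is centred, so I close.

>>> {"op": "play_rows", "data": {
  "targets": [
    [1, 0, 0.1, 0.1, 0],
    [1, 0, 0.1, 0.1, 0],
    [1, 0, 0.1, 0.1, 0],
    [1, 0, 0.1, 0.1, 0],
    [1, 0, 0.1, 0.1, 0]
  ]
}}

```text
clock: 4.3
eef_pos: [560.9, -183.3, 138.1]
tool_rot: [3.138, -0.001, 0.679]
force: [3.3, -1.5, 4.3]
width: 26.9
gripper_force: 59.5
```

Run:
```python
from h import *
go(560.6,-183,138,-51)
```

```text
delta cm [-0.008 -0.044] 0.012 spin -0.07 cur y -51.07 q7 -0.12 t 4.3 F [ 3.3 -1.5  4.3] T [-0.47 -0.5  -0.02] w 26.9 [ 3.1384e+00 -1.0000e-03  6.7950e-01] [ 560.9 -183.3  138.1]
```

>>> {"op": "play_rows", "data": {
  "targets": [
    [1, 0, 0, 0, -8],
    [1, 0, 0, 0, -16],
    [1, 0, 0, 0, -24],
    [1, 0, 0, 0, -32],
    [1, 0, 0, 0, -40],
    [1, 0, 0, 0, -48],
    [1, 0, 0, 0, -55],
    [1, 0, 0, 0, -61],
    [1, 0, 0, 0, -66],
    [1, 0, 0, 0, -66]
  ]
}}

```text
clock: 5.3
eef_pos: [560.5, -183.1, 138.1]
tool_rot: [3.14, 0.001, 1.833]
force: [2.3, -2.7, 6.6]
width: 26.8
gripper_force: 59.7
```

>>> {"op": "play_rows", "data": {
  "targets": [
    [1, 0, 0, 0, -2],
    [1, 0, 0, 0, -4],
    [1, 0, 0, 0, -5],
    [1, 0, 0, 0, -5]
  ]
}}

```text
clock: 5.7
eef_pos: [560.4, -183.2, 138.1]
tool_rot: [3.139, 0.001, 1.912]
force: [2.1, -1.7, 6.1]
width: 27.3
gripper_force: 60.6
```

Run:
```python
from h import *
go(560.6,-183,138,18)
```

```text
delta cm [0.011 0.024] 0.01 spin 1.54 cur y 19.54 q7 0.78 t 5.7 F [ 2.1 -1.7  6.1] T [-0.42 -0.24 -1.48] w 27.3 [3.1395e+00 9.0000e-04 1.9119e+00] [ 560.4 -183.2  138.1]
```

>>> {"op": "play_rows", "data": {
  "targets": [
    [0.2, 0, 0, 0, 0],
    [0.2, 0, 0, 0, 0],
    [0.2, 0, 0, 0, 0],
    [0.2, 0, 0, -3, 0],
    [0.2, 0, 0, -7, 0],
    [0.2, 0, 0, -10, 0],
    [0.2, 0, 0, -10, 0]
  ]
}}

```text
clock: 6.4
eef_pos: [562.0, -182.8, 241.3]
tool_rot: [3.136, 0.004, 1.92]
force: [0.5, -0.3, -0.7]
width: 68.3
gripper_force: 0.0
```

Run:
```python
from h import *
go(560.3,242,230,-2.6)
```

```text
delta cm [39.981 14.367] 1.13 spin 22.59 cur y 19.99 q7 0.76 t 6.4 F [ 0.5 -0.3 -0.7] T [ 0.   -0.04  0.03] w 68.3 [3.1357 0.0043 1.9197] [ 562.  -182.8  241.3]
```

>>> {"op": "play_rows", "data": {
  "targets": [
    [0.2, 40, 14.3, 0.8, 22.6],
    [0.2, 40, 14.3, 0.8, 22.6],
    [0.2, 40, 14.3, 0.8, 22.6],
    [0.2, 40, 14.3, 0.8, 22.6],
    [0.2, 40, 14.3, 0.8, 22.6],
    [0.2, 40, 14.3, 0.8, 22.6],
    [0.2, 40, 14.3, 0.8, 22.6],
    [0.2, 40, 14.3, 0.8, 22.6],
    [0.2, 40, 14.3, 0.8, 22.6],
    [0.2, 40, 14.3, 0.8, 22.6]
  ]
}}

```text
clock: 7.4
eef_pos: [555.4, 248.8, 227.4]
tool_rot: [-3.138, -0.002, 1.533]
force: [-0.6, -0.6, -1.0]
width: 68.4
gripper_force: 0.0
```

>>> {"op": "play_rows", "data": {
  "targets": [
    [0.2, 0, 0, 0, 0],
    [0.2, 0, 0, 0, 0],
    [0.2, 0, 0, 0, 0]
  ]
}}

```text
clock: 7.7
eef_pos: [557.9, 240.5, 229.1]
tool_rot: [-3.141, 0.001, 1.522]
force: [0.9, 0.1, 0.2]
width: 68.2
gripper_force: 0.0
```

Run:
```python
from meas import *
go(560.3,242,180,-2.6)
im,d=ctrl.get_image('top'); b,db=ctrl.get_image('scene')
cv2.imwrite('pics/t2.png',cv2.resize(cv2.hconcat([im[100:300,300:500],b[110:310,60:260],b[90:290,300:500]])[...,::-1],(798,266),interpolation=cv2.INTER_CUBIC))
np.savez('two.npz',im=im,d=d,b=b,db=db)
for cam,d,im in(('top',d,im),('scene',db,b)):
    C=cloud(cam,d); g=im.astype(int).sum(2)/3
    m=(d>0)&zsel(C,100,116,(400,730,-420,-50))&(g<120); n,l,st,ce=cv2.connectedComponentsWithStats(m.astype(np.uint8))
    for i in range(1,n):
        if st[i,4]>30: print(cam,rect(C[l==i]),st[i,4])
```

```text
delta cm [0.157 0.233] 4.915 spin -0.2 cur y -2.8 q7 -0.27 t 7.7 F [0.9 0.1 0.2] T [-0.   -0.02  0.07] w 68.2 [-3.1412e+00  1.0000e-03  1.5218e+00] [557.9 240.5 229.1]
top (array([ 631. , -195.2]), array([29.1, 62.1]), 75.64) 310
top (array([ 553.3, -175.2]), array([30.8, 14.6]), 42.18) 57
top (array([ 557.1, -267. ]), array([29.8, 11.8]), 88.69) 39
scene (array([ 555.8, -260.6]), array([44.9, 10.3]), 89.36) 47
scene (array([ 608. , -192.1]), array([ 30.1, 111.9]), 75.95) 626
```

View pics/t2.png

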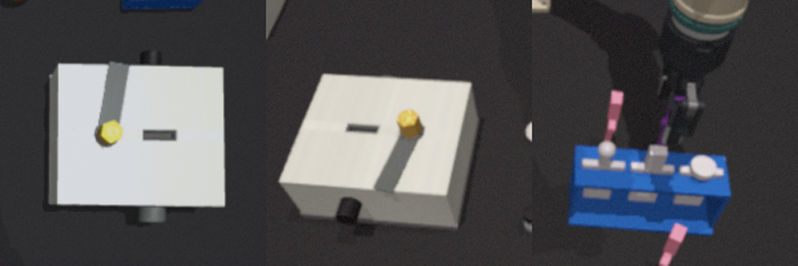

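The leaf now points to housing +x (at (115,95) in the crop) and the slot at (160,134) is clear. The frame with its block grip is still in the middle of the rack at (655,160).

Run:
```python
from meas import *
z=np.load('two.npz')
for cam,im in(('top',z['im']),('scene',z['b'])):
    g=im.astype(float).sum(2)/3
    u0,v0=proj(cam,np.array([557.4,-259.2,105])); print(cam,'pred px',u0,v0)
    v,u=np.mgrid[0:420,0:560]
    w=(abs(u-u0)<22)&(abs(v-v0)<11)
    # intersect rays with plane z=105
    A=unproj(cam,u,v,np.full(u.shape,500.)); B=unproj(cam,u,v,np.full(u.shape,1000.)); t=(105-A[...,2])/(B[...,2]-A[...,2]); P=A+t[...,None]*(B-A)
    W=np.clip(np.median(g[w])-g,0,None)*w; W[W<15]=0
    c=(P*W[...,None]).sum((0,1))/W.sum(); Q=P[W>0][:,:2]; print('weighted',c.round(1),rect(Q)); 
    Wd=(g<np.median(g[w])-60)&w; Q=P[Wd][:,:2]; e,vv=np.linalg.eigh(np.cov(Q.T)); print('yaw',np.degrees(np.arctan2(vv[0,1],vv[1,1])), 'extent',(np.ptp(Q,0)),Q.mean(0))
```

```text
top pred px 420.0482250643962 200.7602139225824
weighted [ 556.8 -258.8  105. ] (array([ 556. , -259.1]), array([50.4, 17.2]), 88.72)
yaw 2.911638824667798 extent [14.30947931 48.46626451] [ 556.45160742 -259.34466966]
scene pred px 132.0848434366942 206.12402816780917
weighted [ 557.8 -259.2  105. ] (array([ 557.7, -258.9]), array([52.2, 19.1]), 87.71)
yaw 2.556035019262135 extent [14.25960123 47.62861251] [ 557.62634379 -259.39098587]
```

>>> {"op": "play_rows", "data": {
  "targets": [
    [0.2, 0.1, 0.1, 4, 0],
    [0.2, 0.1, 0.1, 7, 0],
    [0.3, 0.1, 0.1, 9, 0],
    [0.4, 0.1, 0.1, 9.3, 0],
    [0.4, 0.1, 0.1, 9.3, 0]
  ]
}}

```text
clock: 8.3
eef_pos: [558.9, 242.9, 136.3]
tool_rot: [-3.141, 0.0, 1.524]
force: [0.2, 0.2, 0.1]
width: 51.4
gripper_force: 0.0
```

Run:
```python
from h import *
go(560.3,242,136,-2.6)
```

```text
delta cm [-0.085  0.147] 0.027 spin -0.1 cur y -2.7 q7 -0.23 t 8.3 F [0.2 0.2 0.1] T [ 0.01 -0.01  0.03] w 51.4 [-3.1411e+00  4.0000e-04  1.5238e+00] [558.9 242.9 136.3]
```

>>> {"op": "play_rows", "data": {
  "targets": [
    [1, -0.1, 0.1, 0, 0],
    [1, -0.1, 0.1, 0, 0],
    [1, -0.1, 0.1, 0, 0],
    [1, -0.1, 0.1, 0, 0],
    [1, -0.1, 0.1, 0, 0],
    [1, -0.1, 0.1, 0, 0]
  ]
}}

```text
clock: 8.9
eef_pos: [560.6, 242.6, 137.7]
tool_rot: [3.139, -0.001, 1.524]
force: [0.4, -0.8, 5.7]
width: 15.4
gripper_force: 59.0
```

Run:
```python
from h import *
go(560.3,242,136,-2.6)
```

```text
delta cm [-0.058 -0.031] 0.175 spin -0.06 cur y -2.66 q7 -0.23 t 8.9 F [ 0.4 -0.8  5.7] T [-0.12  0.06 -0.  ] w 15.4 [ 3.1393e+00 -1.0000e-03  1.5244e+00] [560.6 242.6 137.7]
```

>>> {"op": "play_rows", "data": {
  "targets": [
    [1, 0, 0, -1, 0],
    [1, 0, 0, -3, 0],
    [1, 0, 0, -6, 0],
    [1, 0, 0, -9, 0],
    [1, 0, 0, -12, 0],
    [1, 0, 0, -14, 0],
    [1, 0, 0, -14, 0],
    [1, 0, 0, -14, 0]
  ]
}}

```text
clock: 9.7
eef_pos: [559.2, 242.6, 276.2]
tool_rot: [-3.141, -0.0, 1.525]
force: [-0.1, -0.3, -1.8]
width: 15.2
gripper_force: 60.7
```

Run:
```python
from meas import *
go(557.3,-259.1,276,-2.5)
im,d=ctrl.get_image('top'); b,db=ctrl.get_image('scene')
cv2.imwrite('pics/t3.png',cv2.resize(cv2.hconcat([im[100:300,50:250],b[90:290,300:500]])[...,::-1],(800,400),interpolation=cv2.INTER_CUBIC))
```

```text
delta cm [-50.122   2.113] 0.023 spin -0.13 cur y -2.63 q7 -0.29 t 9.7 F [-0.1 -0.3 -1.8] T [0.05 0.01 0.02] w 15.2 [-3.1412e+00 -3.0000e-04  1.5248e+00] [559.2 242.6 276.2]
```

View pics/t3.png

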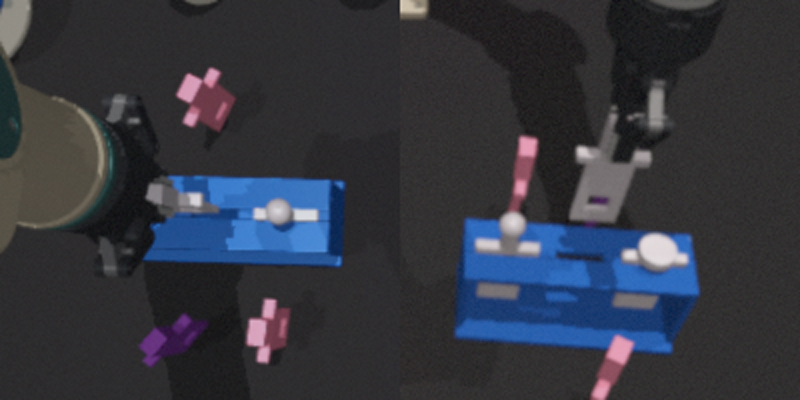

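The frame hangs from the jaws, with shoulders at (613,157), window at (598,202) and both blanks still in the rack. I carry it over the slot.

>>> {"op": "play_rows", "data": {
  "targets": [
    [1, -3, 0.1, 0, 0],
    [1, -8, 0.4, 0, 0],
    [1, -13, 0.6, 0, 0],
    [1, -18, 0.8, 0, 0],
    [1, -23, 1.0, 0, 0],
    [1, -28, 1.2, 0, 0],
    [1, -33, 1.4, 0, 0],
    [1, -38, 1.6, 0, 0],
    [1, -43, 1.8, 0, 0],
    [1, -47, 2.0, 0, 0]
  ]
}}

```text
clock: 10.8
eef_pos: [556.5, -231.2, 274.9]
tool_rot: [-3.139, 0.0, 1.522]
force: [1.0, 0.4, -0.2]
width: 15.4
gripper_force: 60.7
```

>>> {"op": "play_rows", "data": {
  "targets": [
    [1, -2, 0.1, 0, 0],
    [1, -3.1, 0.1, 0, 0],
    [1, -3.1, 0.1, 0, 0],
    [1, -3.1, 0.1, 0, 0],
    [1, -3.1, 0.1, 0, 0]
  ]
}}

```text
clock: 11.3
eef_pos: [558.1, -256.5, 275.9]
tool_rot: [-3.141, -0.002, 1.528]
force: [-0.0, 0.1, -0.4]
width: 15.5
gripper_force: 60.7
```

Run:
```python
from meas import *
go(557.3,-259.1,240,-2.5)
b,db=ctrl.get_image('scene'); im,d=ctrl.get_image('top'); np.savez('three.npz',im=im,d=d,b=b,db=db)
cv2.imwrite('pics/t4.png',cv2.resize(cv2.hconcat([im[100:300,320:520],b[80:280,60:260]])[...,::-1],(800,400),interpolation=cv2.INTER_CUBIC))
for cam,d,im in(('top',d,im),('scene',db,b)):
    C=cloud(cam,d); q=im.astype(int); grey=(abs(q[...,0]-q[...,2])<30)&(q.sum(2)/3>70)
    for lo in range(155,285,10):
        m=(d>0)&grey&zsel(C,lo,lo+10,(520,600,-310,-215))
        if m.sum()>6: P=C[m]; print(cam,lo,m.sum(),P.mean(0).round(1),P[:,:2].min(0).round(1),P[:,:2].max(0).round(1))
```

```text
delta cm [-0.26  -0.065] 3.592 spin 0.02 cur y -2.48 q7 0.56 t 11.3 F [-0.   0.1 -0.4] T [-0.01  0.01 -0.04] w 15.5 [-3.1411e+00 -1.7000e-03  1.5276e+00] [ 558.1 -256.5  275.9]
top 165 33 [ 555.3 -251.8  170.8] [ 553.7 -267.9] [ 560.1 -235.9]
top 175 14 [ 556.2 -247.   180.7] [ 553.4 -270. ] [ 560.4 -236.3]
top 185 8 [ 557.2 -241.9  189.4] [ 554.1 -266.3] [ 561.  -236.4]
top 195 20 [ 555.9 -244.   201.1] [ 554.4 -257.8] [ 560.4 -236.6]
top 215 7 [ 554.9 -245.1  216.2] [ 554.5 -252.4] [ 555.1 -236.6]
top 235 37 [ 558.5 -235.4  243.5] [ 550.3 -245.5] [ 563.7 -226.4]
top 245 68 [ 558.1 -237.7  247.8] [ 550.  -246.2] [ 565.6 -226.8]
top 255 42 [ 556.4 -245.4  260.2] [ 537.2 -249.8] [ 577.8 -243.2]
top 265 37 [ 555.1 -245.5  269.9] [ 536.5 -253.5] [ 578.1 -243.6]
top 275 53 [ 558.7 -247.2  281.3] [ 543.8 -256. ] [ 569.9 -243.8]
scene 155 54 [ 560.3 -255.8  160.6] [ 557.5 -277.7] [ 563.  -235.6]
scene 165 96 [ 559.7 -255.3  170. ] [ 554.4 -278.4] [ 562.9 -235.7]
scene 175 51 [ 559.9 -255.7  180.1] [ 555.1 -277.6] [ 563.4 -235.9]
scene 185 58 [ 560.3 -255.5  190.5] [ 556.  -277.9] [ 563.8 -236.1]
scene 195 83 [ 560.4 -254.4  199.9] [ 554.6 -276.4] [ 563.1 -235.5]
scene 205 79 [ 560.4 -254.9  210. ] [ 555.2 -276.3] [ 562.8 -236.1]
scene 215 90 [ 560.3 -255.1  220. ] [ 555.  -275.8] [ 562.6 -236.7]
scene 225 86 [ 560.6 -255.5  230.1] [ 557.4 -276. ] [ 562.7 -236.5]
scene 235 90 [ 560.9 -253.1  241.3] [ 550.7 -288. ] [ 565.6 -226.4]
scene 245 93 [ 560.9 -248.1  248. ] [ 546.9 -287.3] [ 572.7 -226.6]
scene 255 59 [ 561.5 -247.5  260.2] [ 538.2 -264.2] [ 578.  -244.4]
scene 265 53 [ 563.9 -247.9  270.1] [ 544.1 -264.4] [ 578.4 -244.3]
scene 275 61 [ 560.7 -246.2  280.4] [ 544.  -263.9] [ 578.8 -243.4]
```

View pics/t4.png

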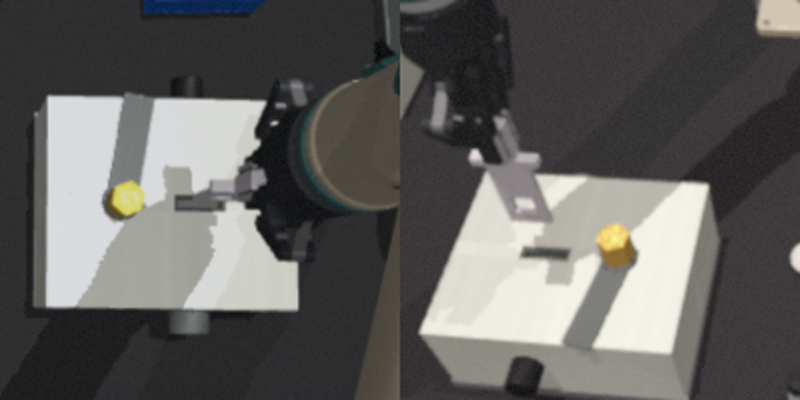

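Run:
```python
from meas import *
z=np.load('three.npz')
for cam,d,im in(('top',z['d'],z['im']),('scene',z['db'],z['b'])):
    C=cloud(cam,d); q=im.astype(int)
    for nm,box in {'barL':(548,570,-290,-279),'barR':(548,570,-235,-224),'plate':(550,568,-274,-240)}.items():
        m=(d>0)&zsel(C,140,300,box); P=C[m]
        if len(P): 
            if nm=='plate': print(cam,nm,np.percentile(P[:,2],[0,1,2,5]).round(1))
            else: print(cam,nm,len(P),np.percentile(P[:,2],[0,3,50,80,90,97,100]).round(1), 'top-face mean',P[P[:,2]>np.percentile(P[:,2],97)-2].mean(0).round(1))
```

```text
top barR 42 [238.9 240.8 245.3 246.3 247.1 247.7 248.3] top-face mean [ 559.3 -230.9  246.6]
top plate [165.5 167.8 168.9 171.6]
scene barL 32 [236.2 236.3 244.6 245.8 246.7 247.9 248.1] top-face mean [ 559.1 -282.   246.9]
scene barR 43 [235.9 237.  244.3 246.  246.6 247.  247.2] top-face mean [ 559.8 -230.4  246.1]
scene plate [156.2 157.5 159.6 163.4]
```

>>> {"op": "play_rows", "data": {
  "targets": [
    [1, -0.2, 0, 2, 0],
    [1, -0.2, 0, 3.5, 0],
    [1, -0.2, 0, 3.5, 0],
    [1, -0.2, 0, 3.5, 0],
    [1, -0.2, 0, 3.5, 0]
  ]
}}

```text
clock: 11.9
eef_pos: [558.1, -260.9, 242.3]
tool_rot: [3.14, 0.001, 1.525]
force: [-0.8, -0.7, -1.2]
width: 15.4
gripper_force: 60.7
```

Run:
```python
from h import *
go(557.6,-259.1,230,-2.5)
```

```text
delta cm [ 0.179 -0.062] 1.229 spin -0.11 cur y -2.61 q7 0.57 t 11.9 F [-0.8 -0.7 -1.2] T [ 0.01 -0.01  0.02] w 15.4 [3.1400e+00 6.0000e-04 1.5252e+00] [ 558.1 -260.9  242.3]
```

>>> {"op": "play_rows", "data": {
  "targets": [
    [1, 0.0, 0, 1, 0],
    [1, 0.0, 0, 1, 0],
    [1, 0.0, 0, 1, 0],
    [1, 0, 0, 1, 0],
    [1, 0, 0, 1, 0]
  ]
}}

```text
clock: 12.4
eef_pos: [557.6, -261.1, 231.5]
tool_rot: [3.141, 0.0, 1.525]
force: [0.2, -0.3, -0.7]
width: 15.4
gripper_force: 60.7
```

Run:
```python
from meas import *
go(557.6,-259.1,215,-2.5)
b,db=ctrl.get_image('scene'); im,d=ctrl.get_image('top'); np.savez('four.npz',im=im,d=d,b=b,db=db)
go(557.6,-259.1,215,-2.5)
cv2.imwrite('pics/t5.png',cv2.resize(cv2.hconcat([im[150:250,370:470],b[160:260,80:180]])[...,::-1],(800,400),interpolation=cv2.INTER_CUBIC))
C=cloud('scene',db); q=b.astype(int); 
for lo in range(118,190,12):
    m=(db>0)&zsel(C,lo,lo+12,(545,575,-310,-215))
    if m.sum()>6: P=C[m]; print(lo,m.sum(),np.median(P,0).round(1),P[:,:2].min(0).round(1),P[:,:2].max(0).round(1))
```

```text
delta cm [ 0.198 -0.005] 1.648 spin -0.15 cur y -2.65 q7 0.58 t 12.4 F [ 0.2 -0.3 -0.7] T [0.04 0.01 0.02] w 15.4 [3.1413e+00 1.0000e-04 1.5245e+00] [ 557.6 -261.1  231.5]
delta cm [ 0.193 -0.002] 1.644 spin -0.15 cur y -2.65 q7 0.58 t 12.5 F [-0.2  0.3 -1.4] T [-0.03 -0.05 -0.02] w 15.1 [3.1413e+00 1.0000e-04 1.5246e+00] [ 557.5 -261.   231.4]
118 100 [ 560.2 -261.6  125.2] [ 553.8 -282.5] [ 562.5 -240.5]
130 51 [ 559.9 -251.   135.9] [ 554.3 -281.3] [ 562.6 -240.3]
142 71 [ 560.3 -257.5  148.9] [ 555. -282.] [ 563.2 -240.3]
154 96 [ 560.4 -260.6  160.3] [ 556.2 -283.1] [ 562.4 -240.7]
166 86 [ 560.3 -259.5  172.1] [ 555.3 -282.8] [ 562.2 -241.2]
178 93 [ 560.3 -260.4  183.4] [ 555.8 -282.4] [ 563.5 -241. ]
```

View pics/t5.png

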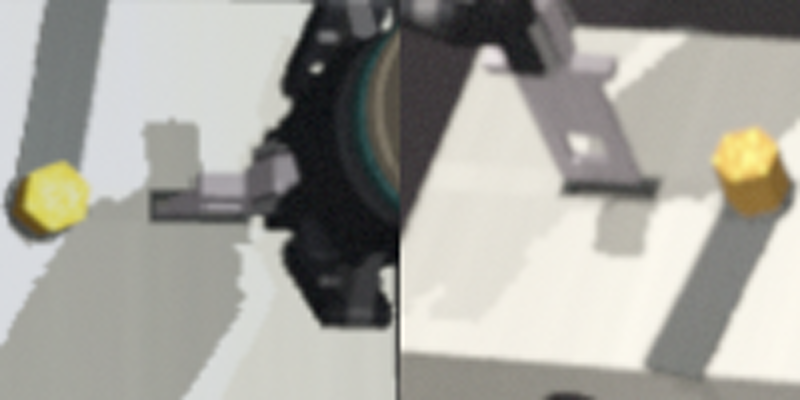

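The plate's lower edge sits just over the slot: scene crop (610,185), with about 2 mm of slot showing on the nut side. I correct +0.2 cm along the slot and enter slowly.

>>> {"op": "play_rows", "data": {
  "targets": [
    [1, 0.22, 0.03, 0, 0],
    [1, 0.22, 0.03, 0, 0],
    [1, 0.22, 0.03, 0.3, 0],
    [1, 0.22, 0.03, 0.6, 0],
    [1, 0.22, 0.03, 0.9, 0],
    [1, 0.22, 0.03, 1.2, 0],
    [1, 0.22, 0.03, 1.5, 0],
    [1, 0.22, 0.03, 1.5, 0],
    [1, 0.22, 0.03, 1.5, 0]
  ]
}}

```text
clock: 13.4
eef_pos: [557.8, -258.8, 216.2]
tool_rot: [-3.141, -0.0, 1.525]
force: [0.4, 0.7, -1.1]
width: 15.5
gripper_force: 60.7
```

Run:
```python
from h import *
go(557.6,-259.1,215,-2.5)
```

```text
delta cm [-0.027 -0.021] 0.12 spin -0.15 cur y -2.65 q7 0.58 t 13.4 F [ 0.4  0.7 -1.1] T [ 0.04 -0.02  0.04] w 15.5 [-3.1414 -0.      1.5245] [ 557.8 -258.8  216.2]
```

>>> {"op": "play_rows", "data": {
  "targets": [
    [1, 0, 0, 0.3, 0],
    [1, 0, 0, 0.6, 0],
    [1, 0, 0, 0.9, 0],
    [1, 0, 0, 1.2, 0],
    [1, 0, 0, 1.5, 0],
    [1, 0, 0, 1.8, 0],
    [1, 0, 0, 1.8, 0]
  ]
}}

```text
clock: 14.1
eef_pos: [557.6, -258.6, 197.7]
tool_rot: [-3.141, -0.0, 1.525]
force: [-0.3, 0.4, -1.2]
width: 15.6
gripper_force: 60.7
```

Run:
```python
from h import *
go(557.6,-259.1,155.5,-2.5)
```

```text
delta cm [-0.051  0.005] 4.223 spin -0.14 cur y -2.64 q7 0.59 t 14.1 F [-0.3  0.4 -1.2] T [ 0.03 -0.02 -0.02] w 15.6 [-3.1406e+00 -4.0000e-04  1.5247e+00] [ 557.6 -258.6  197.7]
```

It is in the throat with no contact force. I lower the rest, then check.

>>> {"op": "play_rows", "data": {
  "targets": [
    [1, -0.03, 0, 0.5, 0],
    [1, -0.03, 0, 1.0, 0],
    [1, -0.03, 0, 1.5, 0],
    [1, -0.03, 0, 2.0, 0],
    [1, -0.03, 0, 2.5, 0],
    [1, -0.03, 0, 3.0, 0],
    [1, -0.03, 0, 3.4, 0],
    [1, -0.03, 0, 3.8, 0],
    [1, -0.03, 0, 4.1, 0],
    [1, -0.03, 0, 4.2, 0]
  ]
}}

```text
clock: 15.1
eef_pos: [557.7, -259.0, 155.9]
tool_rot: [-3.141, -0.0, 1.525]
force: [0.6, -0.3, -1.3]
width: 15.4
gripper_force: 60.7
```

>>> {"op": "play_rows", "data": {
  "targets": [
    [1, 0, 0, 0, 0],
    [1, 0, 0, 0, 0],
    [1, 0, 0, 0, 0],
    [1, 0, 0, 0, 0]
  ]
}}

```text
clock: 15.5
eef_pos: [557.9, -259.1, 156.5]
tool_rot: [3.141, 0.0, 1.525]
force: [-0.2, -0.0, -1.4]
width: 15.1
gripper_force: 60.7
```

Run:
```python
from meas import *
b,db=ctrl.get_image('scene'); im,d=ctrl.get_image('top')
go(557.6,-259.1,155.5,-2.5)
cv2.imwrite('pics/t6.png',cv2.resize(cv2.hconcat([im[80:280,320:520],b[110:310,60:260]])[...,::-1],(800,400),interpolation=cv2.INTER_CUBIC))
for cam,d in(('top',d),('scene',db)):
    C=cloud(cam,d)
    for nm,box in {'barL':(548,572,-292,-282),'barR':(548,572,-238,-227)}.items():
        P=C[(d>0)&zsel(C,110,150,box)]
        if len(P): print(cam,nm,len(P),np.percentile(P[:,2],[50,80,90,97]).round(1),'top-face',P[P[:,2]>np.percentile(P[:,2],97)-2].mean(0).round(1))
```

```text
delta cm [-0.003 -0.026] 0.09 spin -0.14 cur y -2.64 q7 0.61 t 15.6 F [ 0.5  1.3 -1.3] T [ 0.01 -0.03 -0.02] w 15.3 [3.1415 0.     1.5246] [ 557.9 -259.1  156.4]
top barR 38 [125.7 126.7 127.7 128.5] top-face [ 556.6 -233.5  127.5]
scene barL 15 [123.8 125.2 125.8 126.6] top-face [ 559.8 -285.9  126. ]
scene barR 29 [125.  126.3 126.5 127.1] top-face [ 560.1 -233.5  126.3]
```

View pics/t6.png

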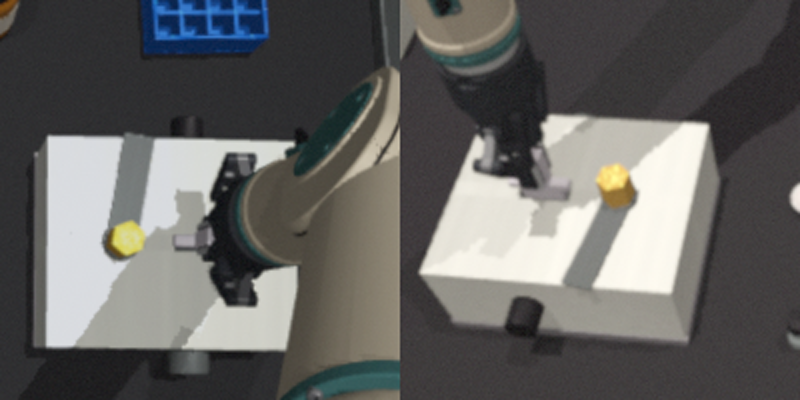

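The frame is in the slot, its shoulders clear of the top at scene crop (545,188), the leaf still open. The bar reads about 0.7 mm high, so I trim that.

>>> {"op": "play_rows", "data": {
  "targets": [
    [1, 0, -0.02, 0.07, 0],
    [1, 0, -0.02, 0.07, 0],
    [1, 0, -0.02, 0.07, 0],
    [1, 0, -0.02, 0.07, 0],
    [1, 0, -0.02, 0.07, 0],
    [1, 0, -0.02, 0.07, 0]
  ]
}}

```text
clock: 16.2
eef_pos: [557.7, -259.1, 155.6]
tool_rot: [3.142, 0.0, 1.525]
force: [-0.2, -0.1, -1.5]
width: 15.3
gripper_force: 60.7
```

Run:
```python
from h import *
go(557.6,-259.1,155.5,-2.5)
print(ctrl.finish_job())
```

```text
delta cm [-0.001 -0.007] 0.01 spin -0.14 cur y -2.64 q7 0.61 t 16.2 F [-0.2 -0.1 -1.5] T [-0.03 -0.   -0.04] w 15.3 [3.1416 0.     1.5246] [ 557.7 -259.1  155.6]
the job is handed in; nothing more can be done
None
```

I handed the job in at 16.2 s: the shutter is at its open stop, and the frame is held upright in the slot with its window within about 1 mm of the beam by my measurements, shoulders about 13 mm clear of the top; I never touched the other two plates, the bowl or the vial.

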